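# Turn the coasters and set the stamping press

## Task

Get the stamping bench ready: with the held spatula, turn over every coaster that lies cork side up, so that all of them lie flat on the work board with the leather up; leave the one that is already right alone, and do not touch coasters with the gripper. Lay the spatula back flat on its rubber mat. Slide the gauge blade straight into the press's slot until its shoulder is up against the press head, let go of it, and only then swing the press's clamp lever fully over, away from the robot; do not disturb the other things on the bench.

Things in the scene. Friction and masses are not known exactly. Their poses are not given: they have to be found in the camera images.
- board: Fixed pale wooden board, 200 mm deep (x), 410 mm wide (y), 18 mm high; origin at the centre of its underside. Its front edge (x = -100 mm) faces the robot; the coasters lie along it, about 102 mm apart, sticking out 22 to 30 mm over it towards the robot, 18 mm above the bench. A coaster lifted by that rim pivots on its far rim and topples over, to lie about 90 mm further back on the board.
- coaster_a: Round coaster, a flat disc 90 mm across, 8 mm thick, about 80 g: dark wood, with a leather face (thin brass ring and diamond on it) and a bare cork back. Origin at its centre, mid-thickness; its z axis points out of the leather face. Lies cork up at the start, if it is there at all (two or three of a, b and c are).
- coaster_b: Round coaster, a flat disc 90 mm across, 8 mm thick, about 80 g: dark wood, with a leather face (thin brass ring and diamond on it) and a bare cork back. Origin at its centre, mid-thickness; its z axis points out of the leather face. Lies cork up at the start, if it is there at all (two or three of a, b and c are).
- coaster_c: Round coaster, a flat disc 90 mm across, 8 mm thick, about 80 g: dark wood, with a leather face (thin brass ring and diamond on it) and a bare cork back. Origin at its centre, mid-thickness; its z axis points out of the leather face. Lies cork up at the start, if it is there at all (two or three of a, b and c are).
- coaster_d: Round coaster, a flat disc 90 mm across, 8 mm thick, about 80 g: dark wood, with a leather face (thin brass ring and diamond on it) and a bare cork back. Origin at its centre, mid-thickness; its z axis points out of the leather face. Lies leather up from the start: leave it.
- mat: Fixed black rubber mat, 280 x 170 x 3 mm, where the spatula lies; its long side is its x. Origin at the centre of its underside.
- spatula: Spatula, 210 mm long, 160 g, blade to its +x. Origin at mid-length on its underside. Steel blade 52 mm wide, x 20 to 105 mm, z 0 to 2.5 mm; neck block 16 mm wide at x 7 to 23 mm, up to z 30 mm; square-sided dark wood handle 20 mm wide (y), x -105 to 7 mm, z 12 to 38 mm; butt x -105 to -91 mm, 22 mm wide, z 0 to 40 mm. Can be pinched from above by the handle's sides, e.g. at x = -12 mm.
- spatula_tip (a point): Middle of the spatula blade's front edge, on the underside (105 mm ahead of the spatula's origin).
- gauge: Steel gauge blade, 142 mm long, 160 g. Origin on its underside at the shoulder's front face. Blade x 0 to 60 mm, 34 mm wide (y), 4 mm thick; shoulder: cross bar 60 mm wide, 12 mm high, x -14 to 0; behind it a plate 34 mm wide, 6 mm thick; upright aluminium grip 14 mm thick (y), x -70 to -30 mm, top at z = 50 mm, to be pinched from above across its thickness.
- press: Fixed small stamping press: steel bed 240 mm (x) by 130 mm (y), 25 mm high, its front 110 mm open; on the rear a grey head, 130 mm deep and wide, top 110 mm over the bench, front face at x = -10 mm. Origin at the centre of the bed's underside; x points away from the robot, into the slot.
- slot (a point): Middle of the lower edge of the slot's mouth, on the bed's top at the head's front face, 25 mm over the bench. The slot is 48 mm wide (y), 10 mm high (z) and runs straight in along +x, right through the head; its floor is the bed. The gauge is fully in when its origin is at this point, resting on the bed.
- clamp (a joint): Clamp lever on the press head, rad: near 0 it leans 0.5 rad towards the robot (press -x), at 1.0 it is fully over, 0.5 rad away. Rod 10 mm thick, 115 mm long, with a 26 mm ball on its end; moves with about 1 N at the ball, stays where left. Its hinge line runs along the press's y at press x = 75 mm, z = 132 mm.
- clamp_tip (a point): Centre of the ball on the clamp lever's end.
- mug: White mug, 90 mm high; a bystander, origin at the centre of its base.
- jar: Amber glass jar, 52 mm across, 60 mm high; a bystander, origin at the centre of its base.
- spool: Thread spool, 48 mm across, 50 mm high; a bystander, origin at the centre of its base.
- type_block: Brass type block, 30 x 70 x 25 mm; a bystander, origin at the centre of its underside.
There are look-alikes about, which are no part of the job. Leave any turquoise look-alike of the spatula alone.

How it is judged:
By the outcome, as a careful person would: the job done as asked, in the order asked, and still so for the second after the job is handed in, with the robot touching nothing.
Of coaster_a, coaster_b, coaster_c only 2 to 3 are there at a start; the rules pass over those that are not, and their reading is None.
At some moment in a run one of gauge, spatula may be knocked a few centimetres aside while the robot is not near it.
It also fails if it takes over 192 s, if anything falls off the work surface, if the arm or the gripper's body presses on something with over 40 N, if the wrist force passes 120 N, or if a joint passes its speed limit or range.

## Robot

A 6-joint arm with a two-finger parallel gripper is mounted at the origin on the work surface. World frame = base frame: x ahead of the robot, y to its left, z up, the work surface at z = 0. Lengths are in m, angles in degrees, forces in N, time in s.
With the tool pointing down it reaches from about 0.3 to 0.825 m from the base axis. Payload 5.4 kg.
Tool frame: the origin (TCP) lies midway between the tips of the shut fingers; the grasp point (between the pads) lies ctrl.pinch_z behind it (ctrl.pinch_z is the distance from the TCP to the grasp point, in m); z points along the fingers, y is the line along which they close (so a half turn about z gives the same grasp; the last joint's range is limited). The gripper opens to 92 mm and grips with 3 to 60 N. Pads are 20 mm wide; open, the fingers measure 128 mm over their backs; the gripper's body (75 mm by 189 mm) begins 69 mm behind the grasp point.
Start: joints at [-80.506, 9.076, 91.501, -0, 79.423, -12.038], TCP at [0.211, -0.535, 0.215] pointing down, gripper open.
Joint ranges: [-166.64, 166.64], [-54.1, 131.32], [10.49, 154.53], [-73.88, 253.88], [9.74, 151.15], [-171.62, 171.62]. Speed limits (degrees/s): [147.25, 147.25, 180, 180, 180, 180].

## Interface

Orientations are given as a 3x3 rotation matrix whose columns are the frame's x, y, z axes.
In Python, from bench import ctrl, kinematics, telemetry, cams gives the robot as it stands. Calls block until the motion is done:
- ctrl.reach(position, orientation): joint-space move of the TCP to a pose.
- ctrl.move_straight(position, orientation=None, velocity=0.15): straight line of the TCP; orientation=None keeps the orientation; velocity is the mean speed in m/s.
- ctrl.set_joints(angles): joint-space move.
- ctrl.release() and ctrl.close_gripper(f_grip=None): open the fingers fully, or close them until they stop; f_grip is the grip in N (None keeps the last).
- ctrl.sleep(seconds).
- kinematics.inverse_kinematics(position, orientation): joint angles nearest the present ones, or None.
- telemetry.get_state(): the state.
- cams.grab_frame(name): name is "scene" or "top"; returns (picture, depth): 420x560x3 uint8, red, green, blue; 420x560 float32, m along the optical axis (not along the pixel's ray), 0 where there is no reading.
- cams.calibration(name): a dict with "fx", "fy", "cx", "cy" (pixels), "extrinsics" (4x4, takes a point from world to camera coordinates). Camera axes: x right, y down, z forward; pixel columns grow to the right and rows downward; lengths in m; the calibration is good to about 2 mm. A picture is of the moment at which its call begins. calibration takes no time and is no camera call.
A pose or a line that the arm cannot do raises ctrl.MotionError and nothing moves.
- ctrl.job_done(): hands the job in; it is judged then, once.
Trained networks look in the newest picture that a camera, given by its name, has taken for a name from the list of things; names that differ only in an ending like _2 or _b are one class to them, and where a whole thing is asked for, a point or a joint stands for the part that bears it (a point fixed in the world has none). Each returns a list of dicts, best first, with "conf" (0 to 1); they miss things now and then, are a little off and sometimes report something else, mostly with a low value. They report only what shows in the picture. A call takes as long as a camera call. They do not tell look-alikes from the thing itself.
- cams.spot_in(target, camera): "location" ([x, y, z] in m, in world coordinates, good to about 4 mm: the middle of the surface that is visible of it).
- cams.silhouettes(target, camera): "region" (420x560 bool, what is visible of it).
- cams.pinpoint(target, camera): "location" ([x, y, z] in m, in world coordinates, good to about 4 mm: a listed point, or the origin of a listed thing).
The state is a dict: "time_s": time; "q": joint angles; "qd": joint speeds; "tau": joint torques, N m; "position": TCP position; "orientation": TCP orientation; "wrist_force": force on the tool from outside, world axes, zero at the start; "moment": the same for the moment, N m; "width": opening from 0.0 (shut) to 1.0 (fully open); "grip_force": force on a finger pad.
Only numpy, scipy, OpenCV 4.12 (cv2) and the standard library are available. Lean on these libraries where they do the work, as an engineer would, in place of code of your own. Each camera call takes 0.05 s, during which the arm holds its last target. There are 200 camera calls.

## Working session

There is one attempt and no reset: what is moved stays moved. The work goes in short steps, each a Python script; the robot and the scene stay as the last script left them, time stands still between calls to the robot, and variables do not carry over. Pictures are saved under pics/ and viewed, at most 14 in all, crops included, and the job is handed in when it is done.

```bash
mkdir -p pics; ls; python3 - <<'E'
from bench import ctrl, kinematics, telemetry, cams
import cv2
for n in ("scene","top"):
    p,d=cams.grab_frame(n); cv2.imwrite(f"pics/{n}0.png",p[:,:,::-1])
    import numpy as np; np.save(f"d_{n}.npy",d); np.save(f"p_{n}.npy",p)
    c=cams.calibration(n); print(n,c["fx"],np.linalg.inv(c["extrinsics"]).round(3).tolist())
print(ctrl.pinch_z)
for t in ["coaster_a","coaster_d","mat","spatula","spatula_tip","gauge","press","slot","clamp_tip","board","mug","jar","spool","type_block"]:
    for n in ("top","scene"):
        print(t,n,[(np.round(r["location"],3).tolist(),round(r["conf"],2)) for r in cams.pinpoint(t,n)])
print(telemetry.get_state()["time_s"])
E
```

```text
pics
scene 439.4086626721785 [[0.398, 0.64, -0.658, 1.38], [0.917, -0.29, 0.272, -0.234], [-0.017, -0.712, -0.702, 1.025], [0.0, 0.0, 0.0, 1.0]]
top 431.50214986443325 [[0.009, -0.997, 0.083, 0.428], [-1.0, -0.008, 0.003, 0.132], [-0.003, -0.083, -0.997, 1.611], [0.0, 0.0, 0.0, 1.0]]
0.0187
coaster_a top [([0.581, -0.048, 0.024], 0.97), ([0.587, -0.146, 0.024], 0.82), ([0.633, 0.316, 0.002], 0.62), ([0.601, 0.164, 0.019], 0.6)]
coaster_a scene [([0.598, 0.161, 0.024], 0.87), ([0.584, -0.049, 0.017], 0.86), ([0.589, -0.146, 0.022], 0.85)]
coaster_d top [([0.581, -0.048, 0.024], 0.97), ([0.587, -0.146, 0.024], 0.82), ([0.633, 0.316, 0.002], 0.62), ([0.601, 0.164, 0.019], 0.6)]
coaster_d scene [([0.598, 0.161, 0.024], 0.87), ([0.584, -0.049, 0.017], 0.86), ([0.589, -0.146, 0.022], 0.85)]
mat top [([0.388, 0.351, -0.001], 0.72)]
mat scene [([0.385, 0.352, -0.0], 0.62)]
spatula top [([0.362, 0.362, -0.001], 0.97), ([0.557, 0.63, 0.001], 0.86)]
spatula scene [([0.559, 0.633, -0.002], 0.82), ([0.362, 0.359, 0.0], 0.64), ([0.716, -0.245, -0.002], 0.58), ([0.588, -0.051, 0.018], 0.34)]
spatul
[... 399 characters left out ...]
slot scene [([0.72, 0.372, -0.001], 0.69)]
clamp_tip top [([0.525, -0.371, 0.24], 0.67)]
clamp_tip scene [([0.526, -0.37, 0.239], 0.66)]
board top [([0.674, 0.001, 0.002], 0.74)]
board scene [([0.667, 0.005, -0.0], 0.72), ([0.463, 0.356, 0.004], 0.61)]
mug top [([0.718, 0.375, -0.003], 0.88), ([0.71, -0.331, 0.002], 0.29)]
mug scene [([0.716, 0.37, -0.001], 0.74)]
jar top [([0.718, -0.245, 0.002], 0.49)]
jar scene [([0.715, -0.244, -0.001], 0.97)]
spool top [([0.628, 0.312, 0.0], 0.54), ([0.708, -0.331, 0.001], 0.26)]
spool scene [([0.628, 0.312, 0.002], 0.53)]
type_block top [([0.708, -0.331, 0.002], 0.56)]
type_block scene [([0.706, -0.326, -0.001], 0.72), ([0.39, 0.351, 0.002], 0.26)]
1.5
```

View pics/top0.png

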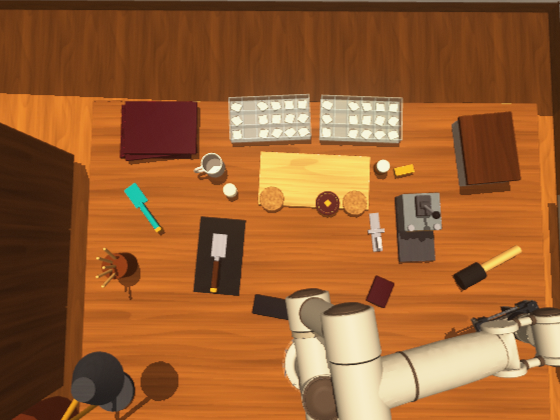

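View pics/scene0.png

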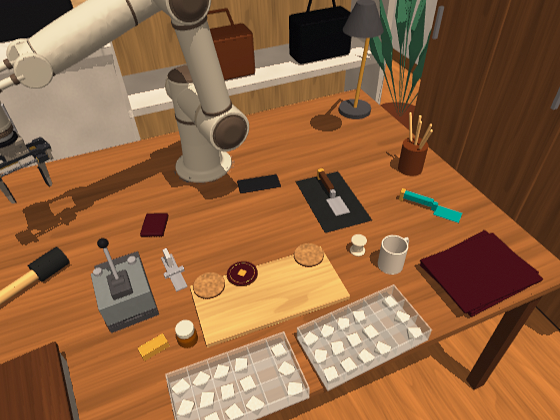

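```bash
cat > h.py <<'E'
from bench import ctrl, kinematics, telemetry, cams
import cv2, numpy as np
def cloud(n,d):
    c=cams.calibration(n); v,u=np.indices(d.shape)
    P=np.stack([(u-c["cx"])/c["fx"]*d,(v-c["cy"])/c["fy"]*d,d,np.ones_like(d)],-1)
    return (P@np.linalg.inv(c["extrinsics"]).T)[...,:3]
def pca(X):
    m=X.mean(0); w,V=np.linalg.eigh(np.cov(X.T)); a=V[:,-1]*np.sign(V[0,-1])
    return m,np.degrees(np.arctan2(a[1],a[0])),a
def down(yaw):  # tool z down, tool x along yaw direction(world), y = z cross x
    c,s=np.cos(np.radians(yaw)),np.sin(np.radians(yaw))
    return np.array([[c,s,0],[s,-c,0],[0,0,-1.]])
def st():
    s=telemetry.get_state(); print("t%.1f"%s["time_s"],"p",np.round(s["position"],4),"F",np.round(s["wrist_force"],1),"M",np.round(s["moment"],2),"w%.3f g%.1f"%(s["width"],s["grip_force"])); return s
E
python3 - <<'E'
from h import *
for n in ("top","scene"):
    d=np.load(f"d_{n}.npy");p=np.load(f"p_{n}.npy");P=cloud(n,d)
    def reg(x0,x1,y0,y1,z0,z1):
        m=(P[...,0]>x0)&(P[...,0]<x1)&(P[...,1]>y0)&(P[...,1]<y1)&(P[...,2]>z0)&(P[...,2]<z1); return P[m]
    for nm,r in dict(sp_handle=(.24,.40,.3,.42,.02,.06),gauge=(.4,.57,-.28,-.18,.004,.04),gauge_grip=(.4,.57,-.28,-.18,.038,.07),bed=(.33,.49,-.46,-.28,.015,.04),head=(.4,.65,-.46,-.28,.1,.118),board=(.5,.8,-.25,.25,.014,.021)).items():
        X=reg(*r)
        if len(X)>5:
            m,y,_=pca(X[:,:2]); box=cv2.minAreaRect(X[:,:2].astype(np.float32)*1000); print(n,nm,len(X),m.round(4),"z%.4f"%np.median(X[:,2]),"yaw%.1f"%y,np.round(box[0],0),np.round(box[1],0),round(box[2],1), X[:,:2].min(0).round(3),X[:,:2].max(0).round(3))
    for k,(x,y) in dict(c1=(.588,-.146),d=(.583,-.048),c2=(.6,.162)).items():
        X=reg(x-.06,x+.06,y-.05,y+.05,.0225,.04); (c,r)=cv2.minEnclosingCircle(X[:,:2].astype(np.float32)*1000); print(n,k,len(X),X.mean(0).round(4),np.round(c,1),round(r,1))
    # blade by brightness on the mat / low points
p=np.load("p_top.npy");q=np.load("p_scene.npy")
f=lambda im,y,x,h,w:cv2.resize(im[y:y+h,x:x+w],(400,300),interpolation=cv2.INTER_CUBIC)
out=np.vstack([np.hstack([f(p,205,190,90,120)*1,f(p,185,345,90,120)]),np.hstack([f(q,160,280,75,100),f(q,230,90,105,140)])])
cv2.imwrite("pics/crop1.png",out[:,:,::-1])
E
```

```text
top sp_handle 218 [0.3198 0.361 ] z0.0400 yaw-4.3 [322. 362.] [ 21. 127.] 85.9 [0.259 0.348] [0.385 0.376]
top gauge 453 [ 0.4844 -0.2273] z0.0073 yaw2.1 [ 485. -230.] [100. 169.] 89.7 [ 0.4  -0.28] [ 0.57 -0.18]
top gauge_grip 53 [ 0.4408 -0.2299] z0.0493 yaw7.1 [ 441. -231.] [37. 15.] 6.4 [ 0.423 -0.24 ] [ 0.459 -0.223]
top bed 1092 [ 0.4284 -0.3697] z0.0265 yaw88.3 [ 433. -371.] [118. 132.] 2.4 [ 0.372 -0.439] [ 0.489 -0.304]
top head 931 [ 0.5446 -0.3581] z0.1114 yaw88.7 [ 549. -366.] [130. 133.] 3.0 [ 0.482 -0.432] [ 0.617 -0.298]
top board 3061 [0.6837 0.0067] z0.0181 yaw89.5 [652. -16.] [458. 251.] 85.1 [ 0.507 -0.25 ] [0.778 0.208]
top c1 473 [ 0.5887 -0.1472  0.0273] [ 603.8 -145.2] 62.6
top d 459 [ 0.5881 -0.0456  0.0275] [599.9 -50.1] 60.5
top c2 422 [0.6015 0.1615 0.0273] [614.4 155.5] 60.2
scene sp_handle 206 [0.3255 0.3562] z0.0392 yaw-3.6 [323. 358.] [ 22. 132.] 86.7 [0.257 0.346] [0.389 0.373]
scene gauge 462 [ 0.4871 -0.2292] z0.0070 yaw7.1 [ 486. -230.] [167.  99.] 0.3 [ 0.403 -0.28 ] [ 0.57 -0.18]
scene gauge_grip 62 [ 0.4448 -0.2333] z0.0496 yaw6.1 [ 441. -233.] [43. 14.] 5.6 [ 0.419 -0.242] [ 0.462 -0.225]
scene bed 237 [ 0.3885 -0.3711] z0.0259 yaw86.8 [ 398. -350.] [167.  87.] 55.2 [ 0.37  -0.441] [ 0.481 -0.306]
scene head 1478 [ 0.5595 -0.368 ] z0.1109 yaw-78.0 [ 549. -368.] [134. 130.] 2.9 [ 0.481 -0.435] [ 0.619 -0.301]
scene board 6259 [ 0.6901 -0.0063] z0.0184 yaw89.5 [669. -19.] [451. 204.] 87.6 [ 0.562 -0.248] [0.778 0.209]
scene c1 655 [ 0.5889 -0.1498  0.0269] [ 597.2 -151.5] 56.6
scene d 599 [ 0.5867 -0.0492  0.0268] [594.7 -42.8] 56.8
scene c2 537 [0.6012 0.1572 0.0265] [610.7 162.1] 56.6
```

View pics/crop1.png

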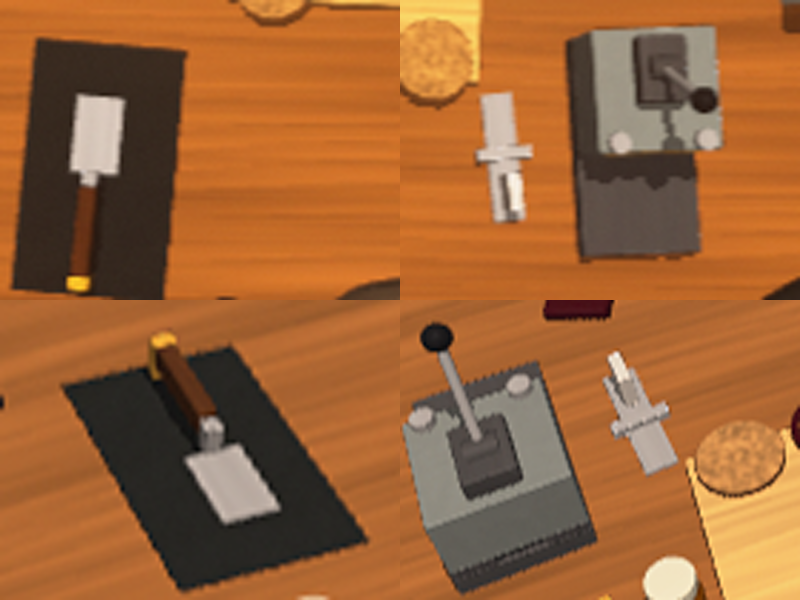

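```bash
python3 - <<'E'
from h import *
st()
for y in (-4,176):
    for nm,p in dict(sp=(.352,.36,.012),c1=(.42,-.147,.02),c1e=(.56,-.155,.1),c2=(.43,.16,.02),c2e=(.57,.16,.1),g=(.441,-.232,.03),sl=(.434,-.372,.05),cl=(.6,-.37,.22)).items():
        q=kinematics.inverse_kinematics(p,down(y)); print(y,nm,None if q is None else np.round(q))
R=down(-4)
ctrl.reach([.352,.36,.12],R)
s=st()
n="scene"; p,d=cams.grab_frame(n); cv2.imwrite("pics/s1.png",p[:,:,::-1]); P=cloud(n,d)
for n in ("scene","top"):
    if n=="top": p,d=cams.grab_frame(n);P=cloud(n,d)
    m=(P[...,0]>.24)&(P[...,0]<.40)&(P[...,1]>.3)&(P[...,1]<.42)&(P[...,2]>.02)&(P[...,2]<.05); print(m.sum(), pca(P[m][:,:2])[:2])
    m=(p.min(-1)>110)&(P[...,0]>.36)&(P[...,0]<.52)&(P[...,1]>.28)&(P[...,1]<.44)&(P[...,2]<.015);X=P[m][:,:2]
    print("blade",m.sum(),cv2.minAreaRect(X.astype(np.float32)*1000))
E
```

```text
t1.5 p [ 0.211  -0.5349  0.2146] F [ 0.  -0.1  0.2] M [ 0.02  0.   -0.02] w1.003 g0.0
-4 sp [ 32.  14. 111.  -0.  55. 126.]
-4 c1 [-35.   5. 120.  -0.  55.  59.]
-4 c1e [-27.  16.  96.  -0.  67.  67.]
-4 c2 [  5.   7. 118.  -0.  55.  99.]
-4 c2e [ 4. 18. 95. -0. 67. 98.]
-4 g [-42.  11. 112.  -0.  57.  52.]
-4 sl [-53.  19. 100.  -0.  61.  41.]
-4 cl [-41.  28.  67.  -0.  85.  53.]
176 sp [ 32.  14. 111.  -0.  55. -54.]
176 c1 [ -35.    5.  120.   -0.   55. -121.]
176 c1e [ -27.   16.   96.   -0.   67. -113.]
176 c2 [  5.   7. 118.  -0.  55. -81.]
176 c2e [  4.  18.  95.  -0.  67. -82.]
176 g [ -42.   11.  112.   -0.   57. -128.]
176 sl [ -53.   19.  100.   -0.   61. -139.]
176 cl [ -41.   28.   67.   -0.   85. -127.]
t4.7 p [0.3525 0.3597 0.1201] F [ 0.3  0.9 -0.4] M [0.02 0.01 0.03] w1.002 g0.0
201 (array([0.32745472, 0.3563784 ]), np.float64(-3.672310981261133))
blade 261 ((421.58880615234375, 354.0169982910156), (54.1343879699707, 94.64511108398438), 85.62378692626953)
76 (array([0.2977931 , 0.36361639]), np.float64(-4.772578915506938))
blade 309 ((425.86517333984375, 351.9051818847656), (52.500328063964844, 82.69905853271484), 85.03997039794922)
```

```bash
python3 - <<'E'
from h import *
R=down(-4.2)
ctrl.move_straight([.351,.358,.0125],R,velocity=.12)
st(); ctrl.close_gripper(f_grip=35); st()
ctrl.move_straight([.351,.358,.10],velocity=.1); st()
# pre-insert for c2 (y .159): flip direction -2.5
R=down(-2.5)
ctrl.reach([.40,.166,.10],R)
s=st()
for n in ("scene","top"):
    p,d=cams.grab_frame(n); cv2.imwrite(f"pics/{n}2.png",p[:,:,::-1]);P=cloud(n,d);np.save(f"P_{n}.npy",P);np.save(f"p_{n}.npy",p)
    m=(p.min(-1)>100)&(P[...,0]>.40)&(P[...,0]<.54)&(P[...,1]>.1)&(P[...,1]<.23)&(P[...,2]>.05)&(P[...,2]<.13);X=P[m]
    print(n,"blade",m.sum(),cv2.minAreaRect(X[:,:2].astype(np.float32)*1000), X.mean(0))
    A=np.c_[X[:,:2],np.ones(len(X))]; c=np.linalg.lstsq(A,X[:,2],rcond=None)[0]; print("plane",c)
    np.save(f"m_{n}.npy",m)
    r=[(np.round(q["location"],3).tolist(),round(q["conf"],2)) for q in cams.pinpoint("spatula_tip",n)]; print(r)
E
```

```text
t5.8 p [0.3517 0.3584 0.0133] F [-0.4 -0.   0.1] M [ 0.04  0.02 -0.03] w1.000 g0.0
t6.9 p [0.351  0.3581 0.0125] F [-0.1  0.4 -0. ] M [0.12 0.01 0.05] w0.217 g35.0
t7.9 p [0.3504 0.3576 0.0992] F [ 0.1  0.7 -1. ] M [ 0.05 -0.01 -0.06] w0.214 g35.0
t8.8 p [0.3998 0.1666 0.0998] F [-0.5 -0.7 -0.8] M [ 0.03 -0.02 -0.02] w0.216 g35.0
scene blade 359 ((463.3369140625, 161.9701690673828), (51.97051239013672, 112.55522918701172), 87.11093139648438) [0.46912605 0.16183318 0.09614568]
plane [-0.12823308 -0.00706001  0.15744571]
[([0.511, 0.162, 0.087], 0.93), ([0.642, 0.698, -0.003], 0.61), ([0.492, -0.223, 0.002], 0.5)]
top blade 287 ((480.9647216796875, 164.2056427001953), (67.2394790649414, 49.45136642456055), 0.49683767557144165) [0.48071464 0.16402475 0.09348722]
plane [ 0.0113173  -0.00654622  0.08912057]
[([0.643, 0.702, 0.003], 0.77), ([0.513, 0.161, 0.089], 0.57), ([0.718, 0.372, -0.001], 0.29)]
```

View pics/scene2.png

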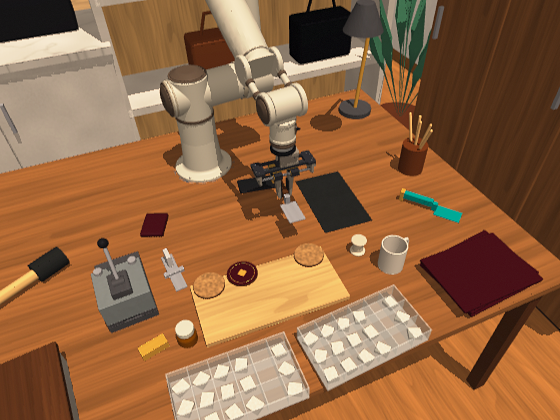

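```bash
cat >> h.py <<'E'
T=.115 # tip ahead of TCP
def flip(cx,cy,yaw=-2.5,ins=.015):
    R=down(yaw); e=np.array([np.cos(np.radians(yaw)),np.sin(np.radians(yaw))])
    c=np.array([cx,cy]); 
    def tip(s,z): # s: tip distance along e from coaster centre; z: TCP height
        return [*(c+e*(s-T)),z]
    ctrl.reach(tip(-.075,.08),R)
    ctrl.move_straight(tip(-.075,.0175),R,velocity=.12); st()
    ctrl.move_straight(tip(-.045+ins,.0175),R,velocity=.06); st()
    r=.09-ins
    for i,a in enumerate(range(0,106,15)):
        a=np.radians(a); ctrl.move_straight(tip(.045-r*np.cos(a),.0245+r*np.sin(a)),R,velocity=.06)
        if i in(2,4,6): st()
    ctrl.sleep(.4); st()
    ctrl.move_straight(tip(-.09,.13),R,velocity=.2)
E
python3 - <<'E'
from h import *
flip(.6013,.159)
for n in ("scene","top"):
    p,d=cams.grab_frame(n); cv2.imwrite(f"pics/{n}3.png",p[:,:,::-1]);P=cloud(n,d)
    m=(P[...,0]>.54)&(P[...,0]<.8)&(P[...,1]>.08)&(P[...,1]<.22)&(P[...,2]>.0225)&(P[...,2]<.06);X=P[m]
    print(n,m.sum(),X.mean(0),X.min(0),X.max(0))
st()
E
```

```text
t9.9 p [0.4121 0.1674 0.0182] F [ 0.5 -0.3 -1.2] M [ 0.06 -0.07 -0.01] w0.214 g35.0
t10.8 p [0.456  0.1653 0.0172] F [-0.8  0.  -2.8] M [ 0.03 -0.05  0.  ] w0.214 g35.0
t12.0 p [0.4669 0.1649 0.0624] F [ 0.6 -0.7 -1.5] M [ 0.04  0.03 -0.02] w0.216 g35.0
t12.9 p [0.4943 0.1637 0.0897] F [-0.6  1.  -1.3] M [ 0.03 -0.01 -0.03] w0.216 g35.0
t13.9 p [0.5314 0.162  0.0994] F [ 0.1  1.3 -2.3] M [0.03 0.02 0.01] w0.214 g35.0
t14.8 p [0.5506 0.1612 0.097 ] F [ 0.2 -0.5 -2.3] M [ 0.08 -0.01 -0.02] w0.212 g35.0
scene 670 [0.70347768 0.15167084 0.02650713] [0.58131289 0.08057157 0.02250925] [0.7772719  0.20034935 0.03258619]
top 599 [0.69074917 0.15007174 0.02643446] [0.57398577 0.08177943 0.02250066] [0.77563248 0.20720335 0.03781403]
t15.8 p [0.3972 0.1678 0.13  ] F [ 0.1  0.2 -2. ] M [ 0.01 -0.05  0.01] w0.213 g35.0
```

View pics/scene3.png

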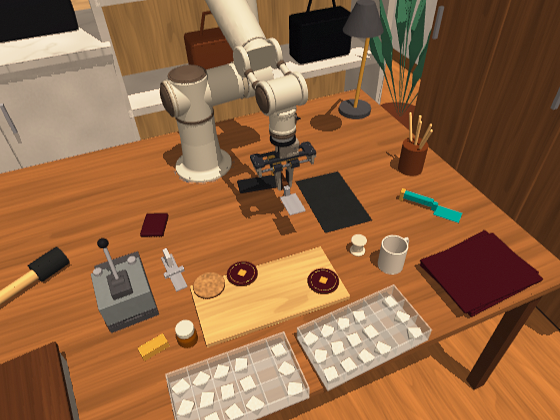

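```bash
python3 - <<'E'
from h import *
flip(.5888,-.1485)
for n in ("scene","top"):
    p,d=cams.grab_frame(n); cv2.imwrite(f"pics/{n}4.png",p[:,:,::-1]);P=cloud(n,d)
    m=(P[...,0]>.54)&(P[...,0]<.8)&(P[...,1]>-.21)&(P[...,1]<-.095)&(P[...,2]>.0225)&(P[...,2]<.06);X=P[m]
    print(n,m.sum(),X.mean(0),X.min(0),X.max(0))
st()
E
```

```text
t17.7 p [ 0.3995 -0.1401  0.018 ] F [ 0.   1.1 -2. ] M [ 0.03 -0.06  0.01] w0.211 g35.0
t18.6 p [ 0.4436 -0.142   0.0173] F [-0.2 -1.3 -1.7] M [ 0.04 -0.01  0.02] w0.220 g35.0
t19.8 p [ 0.4544 -0.1428  0.0624] F [ 0.7  0.1 -1.5] M [ 0.    0.05 -0.05] w0.212 g35.0
t20.7 p [ 0.4818 -0.1439  0.0897] F [-0.2 -0.2 -1.2] M [ 0.03  0.02 -0.01] w0.218 g35.0
t21.7 p [ 0.5189 -0.1454  0.0994] F [-1.1  0.6 -2. ] M [ 0.04 -0.02  0.04] w0.219 g35.0
t22.6 p [ 0.5382 -0.1463  0.097 ] F [ 0.1  0.2 -2.6] M [ 0.02 -0.02 -0.01] w0.214 g35.0
scene 815 [ 0.69119274 -0.15452312  0.02668402] [ 0.571434   -0.20327022  0.02250338] [ 0.763078   -0.09709699  0.03391856]
top 618 [ 0.6801664  -0.15061256  0.02674099] [ 0.56161672 -0.20436837  0.02252451] [ 0.76287734 -0.09531194  0.04000174]
t23.6 p [ 0.3846 -0.1396  0.1299] F [-0.1  0.4 -0.9] M [-0.04 -0.03 -0.01] w0.221 g35.0
```

View pics/scene4.png

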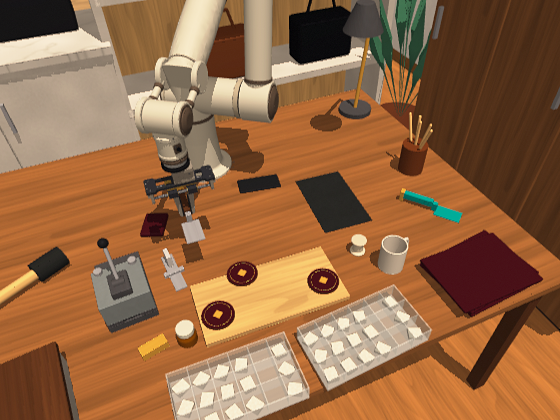

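```bash
python3 - <<'E'
from h import *
R=down(-4.2)
ctrl.reach([.36,.356,.10],R)
ctrl.move_straight([.36,.356,.025],R,velocity=.12)
ctrl.move_straight([.36,.356,.0125],R,velocity=.03); st()
ctrl.release(); ctrl.sleep(.2); st()
ctrl.move_straight([.36,.356,.14],R,velocity=.15)
ctrl.reach([.39,-.20,.16],down(5)); ctrl.move_straight([.33,-.12,.2],velocity=.25);st()
for n in ("scene","top"):
    p,d=cams.grab_frame(n); cv2.imwrite(f"pics/{n}5.png",p[:,:,::-1]);P=cloud(n,d)
    for nm,b in dict(grip=(.36,.54,-.29,-.17,.038,.065),handle=(.24,.42,.26,.45,.02,.06)).items():
        m=(P[...,0]>b[0])&(P[...,0]<b[1])&(P[...,1]>b[2])&(P[...,1]<b[3])&(P[...,2]>b[4])&(P[...,2]<b[5]);X=P[m]
        print(n,nm,m.sum(),X.mean(0),pca(X[:,:2])[1],cv2.minAreaRect(X[:,:2].astype(np.float32)*1000))
    print([(np.round(r["location"],3).tolist(),round(r["conf"],2)) for r in cams.pinpoint("gauge",n)])
E
```

```text
t26.8 p [0.36   0.3561 0.0125] F [-0.5 -0.3  2.6] M [ 0.01  0.08 -0.05] w0.215 g35.0
t28.1 p [0.36   0.356  0.0125] F [-0.1  0.4  0.1] M [0.01 0.08 0.01] w1.000 g0.0
t31.7 p [ 0.3305 -0.1202  0.2   ] F [1.4 0.3 0. ] M [ 0.03 -0.02 -0.03] w1.000 g0.0
scene grip 64 [ 0.4452233  -0.23309206  0.04909449] 5.977752530977557 ((438.7723083496094, -233.82330322265625), (46.73513412475586, 14.028718948364258), 6.724477291107178)
scene handle 214 [0.33410323 0.35237113 0.03650349] -3.424285166747791 ((331.1751403808594, 354.7073059082031), (23.33363914489746, 132.5067596435547), 84.97955322265625)
[([0.491, -0.224, 0.001], 0.73)]
top grip 53 [ 0.44056134 -0.22979314  0.04967845] 6.764292635237419 ((440.56414794921875, -230.73619079589844), (37.3958854675293, 14.699456214904785), 5.5272040367126465)
top handle 215 [0.32853035 0.3572438  0.03887545] -4.109252347760737 ((330.025390625, 357.2488098144531), (21.757301330566406, 125.50076293945312), 84.67908477783203)
[([0.72, -0.248, 0.002], 0.75), ([0.489, -0.226, 0.001], 0.65)]
```

View pics/scene5.png

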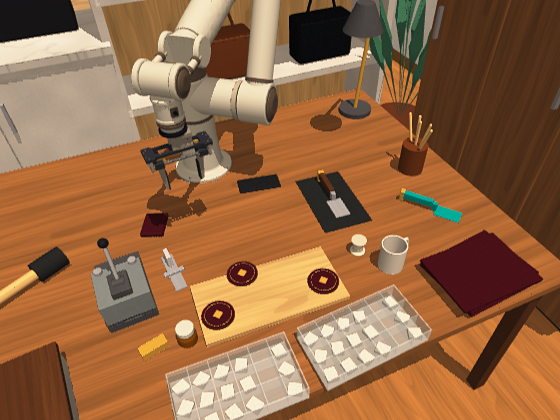

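```bash
cat >> h.py <<'E'
py=2.7; ex=np.array([np.cos(np.radians(py)),np.sin(np.radians(py))]); slot=np.array([.484,-.3705])
def gp(s,z,off=0): # TCP with gauge origin s ahead of the slot point
    return [*(slot+ex*(s-.058)+off*np.array([-ex[1],ex[0]])),z]
E
python3 - <<'E'
from h import *
R=down(6.3); g=np.array([.441,-.232])-.008*np.array([np.cos(np.radians(6.3)),np.sin(np.radians(6.3))])
ctrl.reach([*g,.13],R); st()
ctrl.move_straight([*g,.0215],R,velocity=.12); st()
ctrl.close_gripper(f_grip=35); st()
ctrl.move_straight([*g,.13],R,velocity=.12); st()
R=down(py)
ctrl.reach(gp(-.078,.13),R); ctrl.move_straight(gp(-.078,.0492),R,velocity=.1); st()
for n in ("scene","top"):
    p,d=cams.grab_frame(n);P=cloud(n,d)
    cv2.imwrite(f"pics/{n}6.png",cv2.resize(p[180:330,60:260] if n=="scene" else p[170:320,330:530],(800,600),interpolation=cv2.INTER_CUBIC)[:,:,::-1])
    m=(P[...,0]>.415)&(P[...,0]<.475)&(P[...,1]>-.42)&(P[...,1]<-.32)&(P[...,2]>.0285)&(P[...,2]<.036);X=P[m]
    if m.sum()>5:print(n,m.sum(),X.mean(0),X.min(0),X.max(0),cv2.minAreaRect(X[:,:2].astype(np.float32)*1000))
    print([(np.round(r["location"],3).tolist(),round(r["conf"],2)) for r in cams.pinpoint("gauge",n)], gp(-.02,0))
    print([(np.round(r["location"],3).tolist(),round(r["conf"],2)) for r in cams.pinpoint("slot",n)])
E
```

```text
t32.6 p [ 0.4326 -0.2325  0.1297] F [-0.1 -0.2 -0. ] M [-0.01  0.03 -0.04] w0.998 g0.0
t33.6 p [ 0.4337 -0.2334  0.0224] F [-0.4 -0.1 -0.2] M [ 0.02  0.   -0.01] w1.004 g0.0
t34.8 p [ 0.433  -0.2328  0.0215] F [-0.5  0.2 -0.3] M [ 0.04 -0.03  0.01] w0.151 g35.0
t35.9 p [ 0.4325 -0.2324  0.1291] F [ 0.8 -0.  -2. ] M [-0.03  0.03  0.  ] w0.147 g35.0
t37.5 p [ 0.3485 -0.3769  0.0492] F [-0.4  0.2 -1.4] M [-0.03  0.06  0.06] w0.151 g35.0
[([0.412, -0.372, 0.027], 0.55)] [np.float64(0.4060865897529663), np.float64(-0.3741743031553521), 0]
[([0.667, 0.004, 0.002], 0.57)]
top 169 [ 0.4433015  -0.37219778  0.03176004] [ 0.41599524 -0.41915292  0.02850399] [ 0.4748718  -0.32031473  0.03598039] ((445.55609130859375, -369.68914794921875), (58.31464385986328, 99.2273941040039), 0.46706682443618774)
[] [np.float64(0.4060865897529663), np.float64(-0.3741743031553521), 0]
[([0.485, -0.374, 0.025], 0.93)]
```

View pics/top6.png

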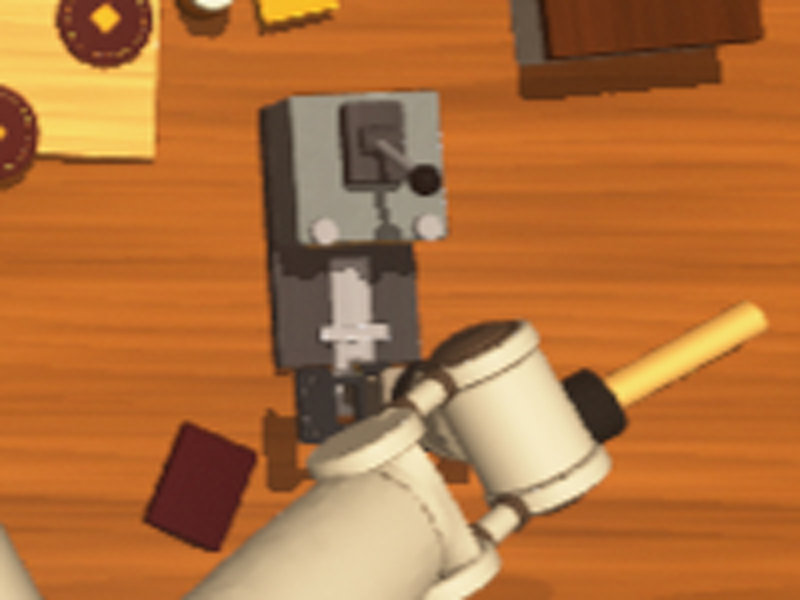

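View pics/scene6.png

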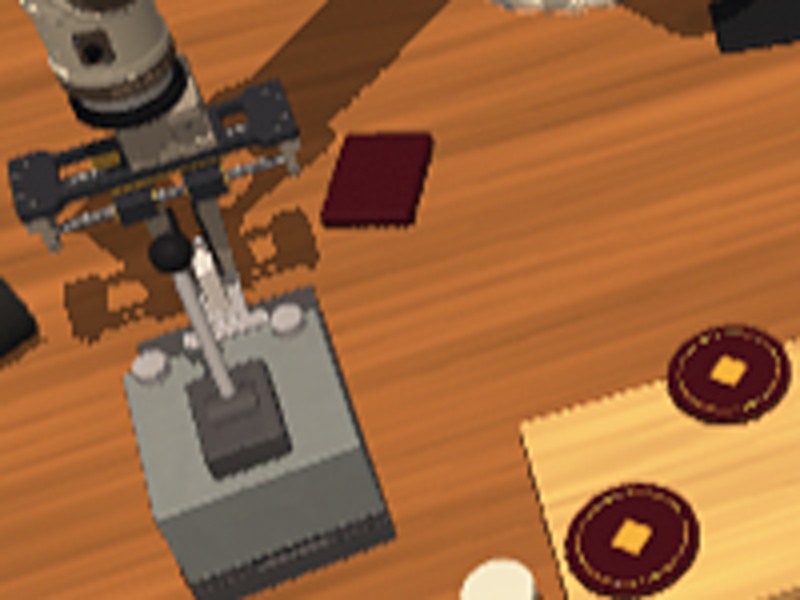

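```bash
python3 - <<'E'
from h import *
R=down(py)
for s in (-.06,-.045,-.02,-.008):
    ctrl.move_straight(gp(s,.0487),R,velocity=.05); q=st()
    if np.linalg.norm(q["wrist_force"][:2])>8: print("contact");break
else:
  for s in np.arange(-.006,.010,.002):
    ctrl.move_straight(gp(s,.0487),R,velocity=.03); ctrl.sleep(.1); q=st()
    if q["wrist_force"][0]<-6: print("contact",s);break
E
```

```text
t38.3 p [ 0.3659 -0.3771  0.0499] F [-4.1 -0.2  5.9] M [0.07 1.45 0.  ] w0.151 g35.0
t38.8 p [ 0.3813 -0.377   0.0506] F [-4.6  0.1  9.1] M [0.04 1.39 0.02] w0.147 g35.0
t39.4 p [ 0.4066 -0.3756  0.0504] F [-4.  -0.5  7.2] M [0.04 1.1  0.04] w0.148 g35.0
t39.8 p [ 0.4191 -0.3748  0.0503] F [-1.4 -0.1  6.3] M [0.12 0.6  0.01] w0.152 g35.0
t40.2 p [ 0.4204 -0.3746  0.0502] F [-4.   0.2  7.4] M [ 0.1   1.02 -0.05] w0.148 g35.0
t40.5 p [ 0.4222 -0.3746  0.0502] F [-4.2 -0.5  7. ] M [0.02 1.21 0.01] w0.152 g35.0
t40.9 p [ 0.4238 -0.3745  0.0502] F [-6.4 -0.3  7.5] M [0.07 1.52 0.05] w0.149 g35.0
contact -0.002
```

```bash
python3 - <<'E'
from h import *
R=down(py)
for s in np.arange(0,.012,.002):
    ctrl.move_straight(gp(s,.0495),R,velocity=.03); ctrl.sleep(.15); q=st()
    if q["wrist_force"][0]<-14: print("contact",s);break
p,d=cams.grab_frame("top");P=cloud("top",d)
cv2.imwrite("pics/top7.png",cv2.resize(p[200:290,380:500],(800,600),interpolation=cv2.INTER_CUBIC)[:,:,::-1])
E
```

```text
t41.3 p [ 0.4238 -0.3743  0.0501] F [-12.3  -1.4   7.9] M [-0.33  2.42 -0.08] w0.151 g35.0
t41.7 p [ 0.4238 -0.3744  0.0502] F [-21.   -2.1  11.9] M [-0.35  3.58 -0.12] w0.148 g35.0
contact 0.002
```

View pics/top7.png

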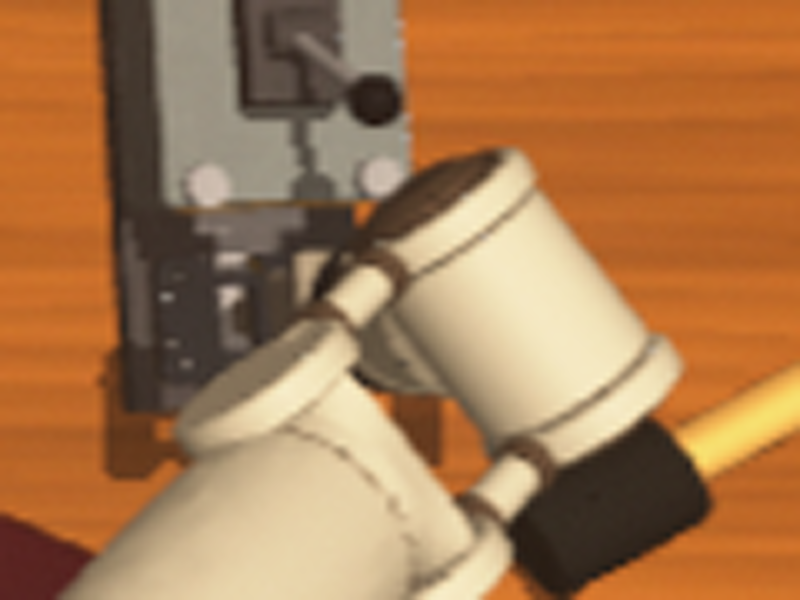

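```bash
python3 - <<'E'
from h import *
R=down(py)
ctrl.move_straight(gp(-.0018,.0492),R,velocity=.02); st()
ctrl.release(); ctrl.sleep(.2); st()
ctrl.move_straight(gp(-.0018,.10),R,velocity=.1); st()
ctrl.move_straight(gp(-.09,.14),R,velocity=.2)
ctrl.reach([.33,-.2,.25],down(0)); st()
for n in ("scene","top"):
    p,d=cams.grab_frame(n);P=cloud(n,d); cv2.imwrite(f"pics/{n}8.png",p[:,:,::-1])
    if n=="top":
        cv2.imwrite("pics/crop8.png",cv2.resize(p[180:300,370:530],(800,600),interpolation=cv2.INTER_CUBIC)[:,:,::-1])
        m=(P[...,0]>.38)&(P[...,0]<.478)&(P[...,1]>-.42)&(P[...,1]<-.32)&(P[...,2]>.06)&(P[...,2]<.09);X=P[m];print("grip",m.sum(),X.mean(0),cv2.minAreaRect(X[:,:2].astype(np.float32)*1000))
        print(*[(nm,(P[(P[...,0]>.455)&(P[...,0]<.482)&(abs(P[...,1]+.3715)<.04)&(P[...,2]>.034)&(P[...,2]<.05)]).mean(0).round(4)) for nm in ["shoulder"]])
    print([(np.round(r["location"],3).tolist(),round(r["conf"],2)) for r in cams.pinpoint("gauge",n)])
    print([(np.round(r["location"],3).tolist(),round(r["conf"],2)) for r in cams.pinpoint("clamp_tip",n)])
    m=(P[...,2]>.21)&(P[...,2]<.27)&(P[...,0]>.48)&(P[...,0]<.58)&(abs(P[...,1]+.37)<.05); print("ball",m.sum(),P[m].mean(0),P[m].min(0),P[m].max(0))
E
```

```text
t42.1 p [ 0.4238 -0.3744  0.0502] F [-5.9 -1.   5.5] M [-0.18  1.56 -0.05] w0.150 g35.0
t43.5 p [ 0.4243 -0.3733  0.0492] F [ 0.2 -0.4  0.3] M [0.04 0.03 0.04] w0.996 g0.0
t44.1 p [ 0.4241 -0.3731  0.0997] F [1.2 0.  0.1] M [ 0.01  0.05 -0.01] w0.999 g0.0
t45.6 p [ 0.3302 -0.2002  0.2492] F [-0.7 -0.2  0.4] M [ 0.03  0.04 -0.05] w1.001 g0.0
[([0.445, -0.37, 0.026], 0.62)]
[([0.528, -0.371, 0.241], 0.7), ([0.445, -0.368, 0.027], 0.25), ([0.715, -0.245, 0.002], 0.15)]
ball 129 [ 0.53542284 -0.36819174  0.23917431] [ 0.52107043 -0.38118949  0.21022303] [ 0.54604554 -0.35615042  0.25553901]
grip 52 [ 0.39776963 -0.3701718   0.07417765] ((397.5482177734375, -370.5820007324219), (15.639535903930664, 31.89377212524414), 88.86099243164062)
('shoulder', array([ 0.4673, -0.3686,  0.0355]))
[([0.443, -0.369, 0.027], 0.58), ([0.671, 0.002, 0.001], 0.45)]
[([0.692, -0.148, 0.028], 0.65), ([0.522, -0.371, 0.238], 0.53), ([0.67, 0.002, 0.004], 0.41)]
ball 64 [ 0.52893033 -0.36410862  0.24506471] [ 0.51607891 -0.37719374  0.21046822] [ 0.54460202 -0.353702    0.25661382]
```

View pics/crop8.png

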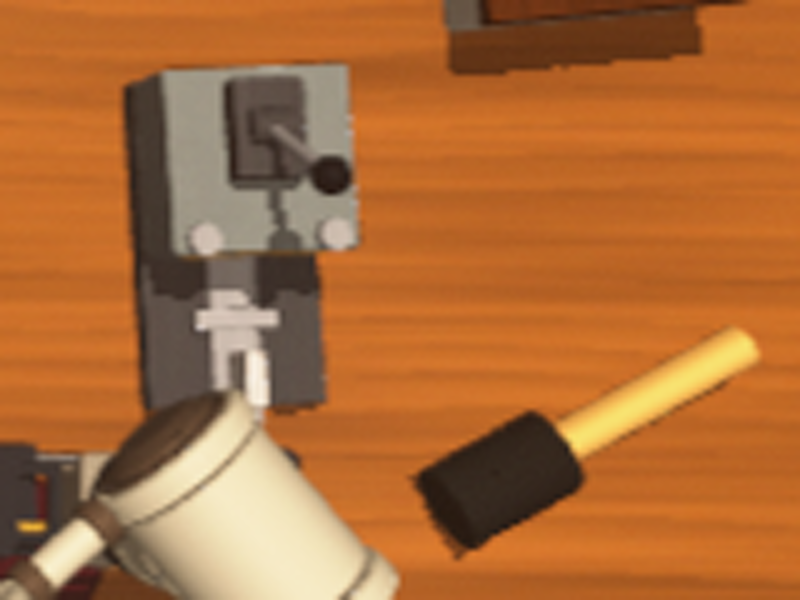

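```bash
python3 - <<'E'
from h import *
R=down(py)
ctrl.reach(gp(-.040,.14),R)
ctrl.move_straight(gp(-.040,.047),R,velocity=.12); st()
ctrl.close_gripper(f_grip=35); q=st()
for s in (-.02,-.008,-.004,-.002,0,.002,.004,.006,.008,.01):
    ctrl.move_straight(gp(s,.0472),R,velocity=.04); ctrl.sleep(.1); q=st()
    if q["wrist_force"][0]<-12: print("contact",s);break
ctrl.move_straight(gp(s-.002,.0472),R,velocity=.02); st()
ctrl.release(); ctrl.sleep(.2); st()
ctrl.move_straight(gp(s-.002,.10),R,velocity=.1)
ctrl.move_straight(gp(-.09,.14),R,velocity=.2)
ctrl.reach([.33,-.2,.25],down(0)); st()
for n in ("scene","top"):
    p,d=cams.grab_frame(n);P=cloud(n,d); cv2.imwrite(f"pics/{n}9.png",p[:,:,::-1])
    if n=="top": cv2.imwrite("pics/crop9.png",cv2.resize(p[180:300,370:530],(800,600),interpolation=cv2.INTER_CUBIC)[:,:,::-1])
    print([(np.round(r["location"],3).tolist(),round(r["conf"],2)) for r in cams.pinpoint("gauge",n)])
E
```

```text
t47.7 p [ 0.3866 -0.3757  0.048 ] F [ 0.4 -0.5  0.7] M [ 0.06  0.07 -0.01] w0.998 g0.0
t48.9 p [ 0.386  -0.3749  0.0469] F [-0.6  0.1  0.6] M [ 0.21  0.09 -0.01] w0.152 g35.0
t49.6 p [ 0.4059 -0.3741  0.0471] F [ 0.4 -0.  -1.6] M [ 0.06  0.03 -0.02] w0.151 g35.0
t50.2 p [ 0.418  -0.3735  0.0472] F [ 0.3 -0.2 -1.5] M [-0.02  0.03  0.05] w0.147 g35.0
t50.5 p [ 0.4221 -0.3734  0.0472] F [ 0.   0.1 -1.2] M [-0.05  0.04  0.  ] w0.151 g35.0
t50.9 p [ 0.4241 -0.3733  0.0472] F [-0.   0.2 -1.9] M [ 0.03  0.07 -0.  ] w0.147 g35.0
t51.2 p [ 0.4256 -0.3732  0.0471] F [-4.4  0.2  1.1] M [ 0.09  0.8  -0.03] w0.147 g35.0
t51.6 p [ 0.4256 -0.3731  0.0471] F [-12.5   0.6   5.5] M [ 0.14  1.98 -0.02] w0.149 g35.0
contact 0.002
t51.8 p [ 0.4256 -0.3734  0.0473] F [-5.9 -0.1  2.2] M [-0.01  1.05 -0.11] w0.149 g35.0
t53.2 p [ 0.4261 -0.3732  0.0472] F [-0.7 -0.6  0. ] M [ 0.02  0.03 -0.01] w0.999 g0.0
t55.4 p [ 0.3302 -0.2002  0.2492] F [-0.1  1.7 -0.1] M [-0.02 -0.03 -0.02] w0.998 g0.0
[]
[([0.482, -0.374, 0.023], 0.74), ([0.483, -0.37, 0.025], 0.63)]
```

View pics/crop9.png

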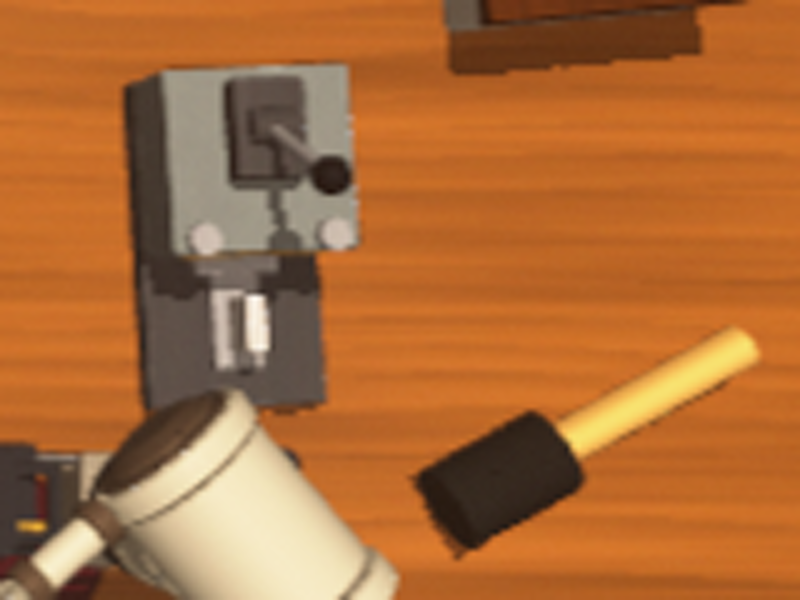

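```bash
python3 - <<'E'
from h import *
R=down(py); H=slot+ex*.085
f=lambda s,z=.232:[*(H+ex*s),z]
ctrl.close_gripper(f_grip=20)
ctrl.reach(f(-.12,.28),R); ctrl.move_straight(f(-.12),R,velocity=.15); st()
ctrl.move_straight(f(-.01),R,velocity=.06); st()
for s in np.arange(.01,.052,.005):
    ctrl.move_straight(f(s),R,velocity=.06); ctrl.sleep(.1);q=st()
    if q["wrist_force"][0]<-12: print("stop",s);break
ctrl.move_straight(f(s-.03),R,velocity=.1)
ctrl.move_straight(f(-.12,.25),R,velocity=.25)
ctrl.reach([.30,-.2,.28],down(0)); st()
for n in ("scene","top"):
    p,d=cams.grab_frame(n);P=cloud(n,d); cv2.imwrite(f"pics/{n}10.png",p[:,:,::-1])
    m=(P[...,2]>.21)&(P[...,2]<.27)&(P[...,0]>.48)&(P[...,0]<.68)&(abs(P[...,1]+.37)<.05); print("ball",m.sum(),P[m].min(0),P[m].max(0))
    for t in("clamp_tip","gauge"):print(t,[(np.round(r["location"],3).tolist(),round(r["conf"],2)) for r in cams.pinpoint(t,n)])
    m=(P[...,0]>.24)&(P[...,0]<.42)&(P[...,1]>.26)&(P[...,1]<.45)&(P[...,2]>.02)&(P[...,2]<.06);print("handle",P[m].mean(0))
E
```

```text
t58.3 p [ 0.4489 -0.3716  0.2326] F [-0.3 -0.5  0.7] M [ 0.06  0.01 -0.03] w0.007 g0.0
t60.2 p [ 0.5588 -0.367   0.232 ] F [-0.4 -0.1  0.7] M [ 0.04 -0.03  0.02] w0.005 g0.0
t60.8 p [ 0.5789 -0.366   0.2321] F [-0.   0.2  0.2] M [ 0.01  0.02 -0.03] w0.005 g0.0
t61.2 p [ 0.5839 -0.3658  0.232 ] F [-0.4  0.4  0.3] M [ 0.04  0.04 -0.  ] w0.004 g0.0
t61.5 p [ 0.589  -0.3655  0.232 ] F [ 1.1  0.6 -0.2] M [ 0.06 -0.01  0.  ] w0.005 g0.0
t61.9 p [ 0.594  -0.3653  0.232 ] F [-0.2  0.  -0.2] M [0.08 0.03 0.  ] w0.004 g0.0
t62.2 p [ 0.599  -0.3651  0.232 ] F [ 0.2 -0.2 -0. ] M [0.01 0.03 0.02] w0.007 g0.0
t62.6 p [ 0.6004 -0.3651  0.2319] F [-13.1   1.5   4.3] M [0.24 2.37 0.03] w0.004 g6.3
stop 0.034999999999999996
t64.6 p [ 0.3008 -0.2005  0.2803] F [ 0.7 -1.   0.7] M [ 0.05 -0.02 -0.02] w0.004 g0.0
ball 106 [ 0.61180549 -0.37602856  0.23106488] [ 0.638579   -0.35165616  0.24872422]
clamp_tip [([0.718, 0.372, -0.001], 0.62), ([0.622, -0.362, 0.231], 0.46), ([0.373, 0.356, 0.001], 0.23)]
gauge [([0.49, -0.367, 0.001], 0.26)]
handle [0.33357117 0.35249867 0.03682867]
ball 64 [ 0.6033146  -0.37241449  0.21151023] [ 0.63622039 -0.35046091  0.25241329]
clamp_tip [([0.62, -0.364, 0.233], 0.54)]
gauge [([0.481, -0.37, 0.027], 0.59)]
handle [0.32845923 0.35718691 0.03895201]
```

View pics/scene10.png

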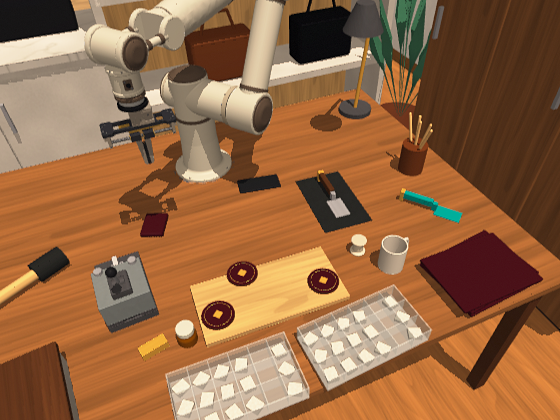

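View pics/top10.png

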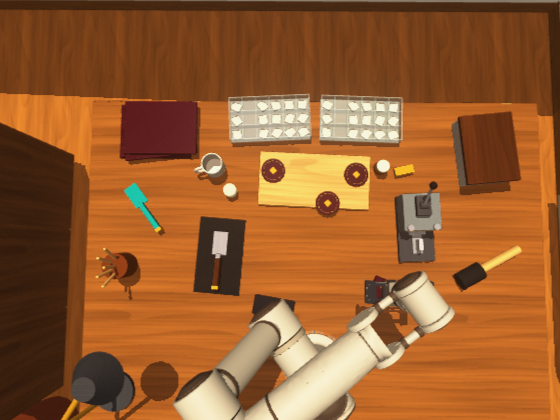

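All three coasters lie leather up, at (273,170), (356,175) and (327,204) in the top picture. The spatula is flat on its mat, the gauge is seated at (418,245), and the lever is fully over.

```bash
python3 -c "
from bench import ctrl
print(ctrl.job_done())"
```

```text
the job is handed in; nothing more can be done
None
```

The job is done and handed in: both cork-up coasters are turned leather up, the third was left alone, the spatula is back on its mat, the gauge is fully in the slot (I pushed it in a second time after it slid about 4 cm back out), and the clamp lever was swung fully over last.

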